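# Lock a heel stack in the clamping jig with its slotted keeper

### The job

Lock the stack of heel lifts in the clamping jig: pick up the red slotted keeper by its black grip, and slide its slot sideways onto the jig's spindle, on top of the sprung steel pressure plate and under the yellow spindle head, until the head has passed the keeper's ridges and dropped into its recess. Work gently, by feel: never force the keeper against the jig. Leave it lying level there, let go, and leave the spray bottle, the tin, the brush and the wooden last where they are.

Things in the scene. Friction and masses are not known exactly. Their poses are not given: they have to be found in the camera images.
- keeper_grip (a point): Centre of the black grip of the loose red slotted keeper (C-shaped locking washer, 90 g, lying flat). Upright block 22 mm long (x), 12 mm wide (y), on the keeper's rear; its top is 45.5 mm above the keeper's underside, this point 30 mm above it and 42 mm behind the slot's seat. x points to the slot's open mouth (at the start roughly away from the robot), z up.
- keeper_seat (a point): Where the spindle's axis lies in the keeper when seated, at the height of its flat underside; x to the slot's mouth, z up. The keeper spans x = -54 to +36, y = -22 to +22 mm. The slot is 15 mm wide and ends at x = -6.5 mm. The top has a recess 5 mm thick over x = -17.5 to +17.5 mm; behind that the body is 7.5 mm thick.
- keeper_mouth (a point): Middle of the slot's open mouth, between the tips of the two prongs, at the height of the keeper's underside; 36 mm ahead of keeper_seat. The prongs rise as ramps from 2.5 mm thick at the tips to 7.5 mm 15 mm further back (the slot is 19 mm wide along the ramps), then a 3.5 mm wide ridge 7.5 mm thick, then the recess.
- jig: Heel clamping jig fixed to the bench: grey base 120 x 120 x 14 mm, origin at the centre of its underside, on the axis of the upright steel spindle. The keeper may come from any side.
- jig_axis (a point): Centre of the base's top face, on the axis of the 12 mm spindle. Above: brown heel lifts under a round steel pressure plate (84 mm diameter), and at the top a fixed yellow head (32 mm diameter, 13 mm tall). Their height differs each time and is not tracked: the head's underside is 80 to 114 mm above the bench; the plate's top, at rest, is always 3.5 mm lower than it.
- plate (a joint): How far the sprung pressure plate is pressed down from rest, in m (0 to 0.008, then a hard stop). About 4 N starts it, 0.4 N more per mm. It is down about 4 mm with the ridges under the head, about 1.5 mm with the head in the recess.
- spray: White bottle with a green cap, 72 mm diameter, 170 mm tall; origin at the centre of its underside. Leave alone.
- tin: Round flat polish tin with a brass lid, 75 mm diameter, 28 mm tall; origin at the centre of its underside. Leave alone.
- brush: Wooden shoe brush, 140 x 42 x 40 mm, long along its x; origin at the centre of its underside. Leave alone.
- last: Wooden shoe last, about 250 x 78 x 108 mm, long along its x; origin under its middle. Leave alone.

How it is judged:
On the way:
1. the keeper has been lifted off the bench (height (world z) of keeper_seat above 0.04 m), for 0.2 s.
At the end, for the whole second after the job is handed in: The keeper lies level (within 0.06 rad) and at rest between pressure plate and head with its seat within 4 mm of the spindle axis, the head dropped into the recess so that the plate is held 0.6 to 2.8 mm below its rest height, and nothing touches it but the jig (horizontal distance between keeper_seat and jig below 0.004 m and height (world z) of keeper_seat above 0.07 m and angle between keeper_seat's own z axis and vertical below 0.06 rad and value of joint plate between 0.0006 and 0.0028 m and linear speed of keeper below 0.02 m/s).
It fails at once if the keeper is forced against the jig with more than 25 N (contact force between keeper and jig above 25 N).
It fails at once if a bystander is moved by more than 20 mm (distance of any of spray, tin, brush, last from where it was at the start of the episode above 0.02 m).
It also fails if it takes over 61 s, if anything falls off the work surface, if the arm or the gripper's body presses on something with over 40 N, if the wrist force passes 120 N, or if a joint passes its speed limit or range.

### The arm

A 6-joint arm with a two-finger parallel gripper is mounted at the origin on the work surface. World frame = base frame: x ahead of the robot, y to its left, z up, the work surface at z = 0. Lengths are in m, angles in rad, forces in N, time in s.
With the tool pointing down it reaches from about 0.35 to 0.975 m from the base axis. Payload 4.9 kg.
Tool frame: the origin (TCP) lies on the centre line of the jaws, within the pads' length; the fingertips stand bot.tip_extent ahead of it and the grasp point (between the pads) lies 8 mm behind it (bot.tip_extent is the distance from the TCP to the fingertips, in m); y points along the fingers, z is the direction in which the jaws open and shut, and the axes are right-handed (so a half turn about y gives the same grasp; the last joint's range is limited). The gripper opens to 85 mm and grips with 20 to 120 N. Pads are 22 mm wide; open, the fingers measure 114 mm over their backs; the gripper's body (76 mm by 85 mm) begins 54 mm behind the grasp point. The pads swing forward as they close: fully open they stand 13 mm farther back than shut.
Start: joints at [-1.321, 0.053, 1.613, -0, 1.476, -0.119], TCP at [0.225, -0.583, 0.242] pointing down, gripper open.
Joint ranges: [-3.01, 3.01], [-1.01, 2.22], [0.06, 2.58], [-1.02, 4.17], [0.09, 2.62], [-3.14, 3.14]. Speed limits (rad/s): [2.57, 2.57, 3.14, 3.14, 3.14, 3.14].

### API

Orientations are given as a rotation vector (axis times angle).
In Python, from cell import bot gives the robot as it stands.
- The arm moves only by the shell command python3 -m handwheel 'ROWS' [FORCE]. ROWS is JSON, one flat list of numbers, 7 for each row, row after row: the closure, from 0 (fully open) to 1 (shut), then the shift along the tool's x, y, z in mm, then the turn, a rotation vector about the tool's x, y, z in rad. In form: [gripper, tx, ty, tz, rx, ry, rz, gripper, tx, ty, tz, rx, ry, rz, ...]. A call has 1 to 20 rows; each row is the pose to reach, as a shift and turn from the pose commanded when the call began, along the tool's axes at that moment; what a row does not reach only later rows make up. A row lasts 1/12 s, in which the tool goes at most 41.7 mm and 7.16 degrees, less where a joint would pass 70% of its speed; a pose out of reach is approached as far as the arm can. A call with a gripper value outside its range is refused whole. The fingers move at their own pace and stop on an object; FORCE is the grip in N (left out, the last holds). Time passes only in rows, so rows that repeat a pose let the fingers close. It gives the time, the measured TCP pose, the force and the opening at its end, in the units of the state.
- bot.get_state(): the state, without advancing time (a new reading comes with each control period).
- bot.capture(name): name is "side" or "top"; returns the picture (400x640x3 uint8, blue, green, red); there is no depth.
- bot.get_calibration(name): a dict with "mtx" (3x3 intrinsics, pixels), "D" ([k1, k2, p1, p2, k3] as OpenCV has them; the pictures are not rectified), "world_from_camera" (4x4, takes a point from camera to world coordinates). Camera axes: x right, y down, z forward; pixel columns grow to the right and rows downward; lengths in m; the calibration is good to about 2 mm. A picture is of the moment at which its call begins. get_calibration takes no time and is no camera call.
- bot.sign_off(): hands the job in, once; it reports no verdict.
The state is a dict: "time_s": time; "q": joint angles; "dq": joint speeds; "joint_efforts": joint torques, N m; "position": TCP position; "eef_rot": TCP orientation; "wrist_force": force on the tool from outside, world axes, zero at the start; "wrist_torque": the same for the moment, N m; "grip_width": finger opening in m.
Only numpy, scipy, OpenCV 4.12 (cv2) and the standard library are available. Lean on these libraries where they do the work, as an engineer would, in place of code of your own. Each camera call takes 0.05 s, during which the arm holds its last target. There are 200 camera calls.

## Working session

There is one attempt and no reset: what is moved stays moved. The work goes in short steps, Python scripts to look and compute and a shell command to move; the robot and the scene stay as the last step left them, time stands still between calls to the robot, and variables do not carry over. Pictures are saved under pics/ and viewed, about 8 in all and at most 12, crops included, and the job is handed in when it is done.

```bash
mkdir -p pics; ls
cat > h.py <<'E'
import numpy as np, cv2
from cell import bot
from scipy.spatial.transform import Rotation as R
def cal(n):
    c=bot.get_calibration(n); return np.array(c["mtx"],float),np.array(c["D"],float),np.array(c["world_from_camera"],float)
def ray(n,uv):
    K,D,T=cal(n); p=cv2.undistortPoints(np.array([[uv]],float),K,D)[0,0]
    d=T[:3,:3]@np.array([p[0],p[1],1]); return T[:3,3],d/np.linalg.norm(d)
def atz(n,uv,z):
    o,d=ray(n,uv); return o+d*(z-o[2])/d[2]
def tri(uvs):
    A=np.zeros((3,3));b=np.zeros(3)
    for n,uv in uvs:
        o,d=ray(n,uv);M=np.eye(3)-np.outer(d,d);A+=M;b+=M@o
    return np.linalg.solve(A,b)
def proj(n,P):
    K,D,T=cal(n);Ti=np.linalg.inv(T)
    return cv2.projectPoints(np.array(P,float).reshape(-1,1,3),cv2.Rodrigues(Ti[:3,:3])[0],Ti[:3,3],K,D)[0][:,0]
def state():
    s=bot.get_state();Rm=R.from_rotvec(s["eef_rot"]).as_matrix();return s,np.array(s["position"]),Rm
E
python3 - <<'E'
from h import *
np.set_printoptions(precision=3,suppress=True)
for n in("side","top"):
    cv2.imwrite(f"pics/{n}0.png",bot.capture(n)); print(n,cal(n)[2],cal(n)[0][0,0])
s,p,Rm=state();print(p,Rm,s["time_s"],s["wrist_force"],s["grip_width"],bot.tip_extent)
E
```

```text
pics
side [[-0.962 -0.193  0.194  0.327]
 [-0.273  0.63  -0.727  0.922]
 [ 0.018 -0.752 -0.659  0.895]
 [ 0.     0.     0.     1.   ]] 485.39467016696614
top [[ 0.016 -0.989  0.147  0.393]
 [-1.    -0.016 -0.001  0.019]
 [ 0.003 -0.147 -0.989  1.227]
 [ 0.     0.     0.     1.   ]] 478.2805698978808
[ 0.225 -0.582  0.241] [[-0.933 -0.     0.361]
 [-0.361  0.002 -0.933]
 [-0.    -1.    -0.002]] 0.1 [-0.19   0.299  0.464] 0.08556907898276092 0.011
```

View pics/side0.png

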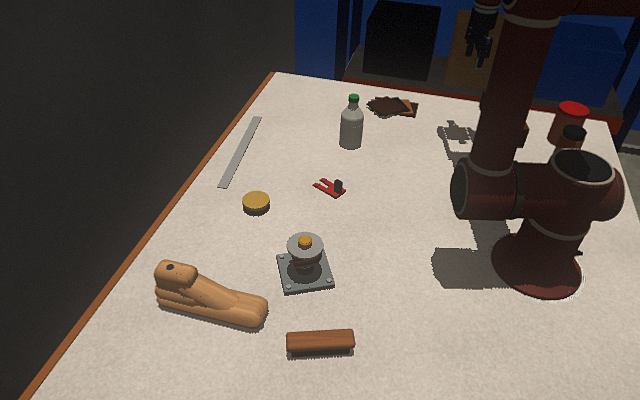

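View pics/top0.png

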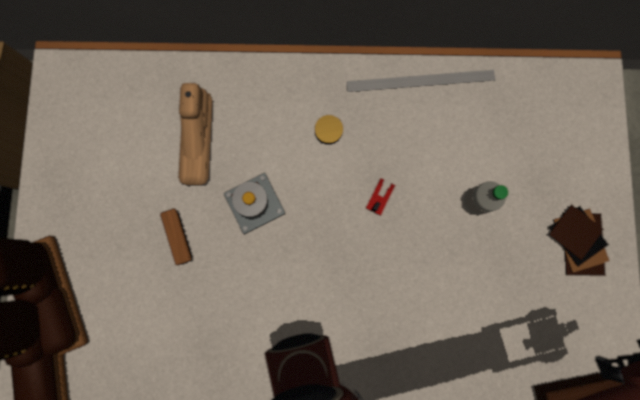

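Side: keeper at about (330,187) with its grip at (338,186), and jig head at (305,242). Top: keeper at (380,197) and jig at (253,202). Next I'll enlarge these areas in a single montage.

Run:
```python
from h import *
s=cv2.imread("pics/side0.png");t=cv2.imread("pics/top0.png")
def c(i,x,y,w,h): return cv2.resize(i[y:y+h,x:x+w],(400,300),interpolation=cv2.INTER_CUBIC)
m=np.vstack([np.hstack([c(s,305,170,50,37),c(s,265,225,80,60)]),np.hstack([c(t,355,175,50,37),c(t,215,170,80,60)])])
cv2.imwrite("pics/m0.png",m)
```

```text
(no output)
```

View pics/m0.png

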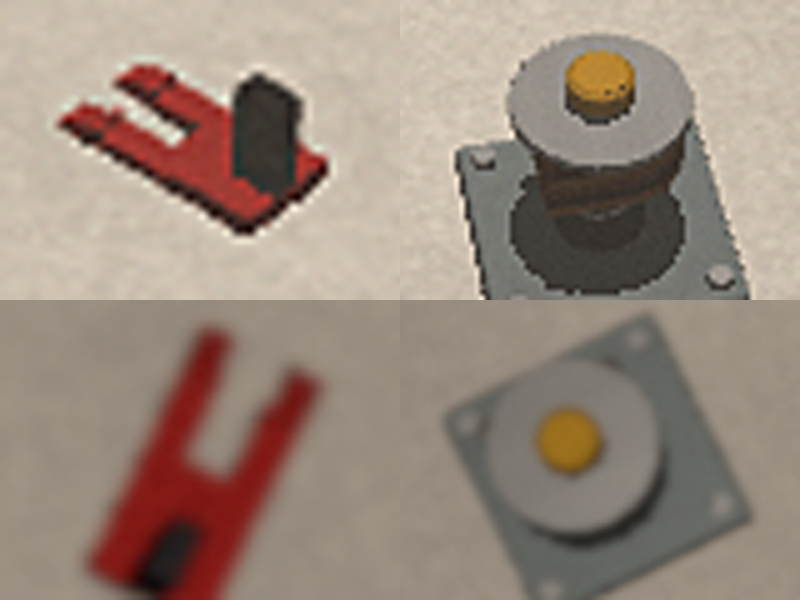

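Run:
```python
from h import *
np.set_printoptions(precision=4,suppress=True)
def f(x0,y0,sx,sy): return lambda X,Y:((x0+(X+.5)/sx-.5),(y0+(Y+.5)/sy-.5))
sk=f(305,170,8,300/37);sj=f(265,225,5,5);tk=lambda X,Y:f(355,175,8,300/37)(X,Y-300);tj=lambda X,Y:f(215,170,5,5)(X-400,Y-300)
sj2=lambda X,Y:sj(X-400,Y)
print("head top",tri([("side",sj2(600,72)),("top",tj(568,437))]))
print("plate",tri([("side",sj2(600,100)),("top",tj(575,443))]))
print("base corners top z14",[atz("top",tj(*p),.014)[:2] for p in [(446,415),(650,316),(750,520)]])
for n,a,b,c in[("side",sk(60,125),sk(247,235),sk(328,172))]:
    print(n,"tipnear,rear near,rear far z=.0025/0",atz(n,a,.0015),atz(n,b,0),atz(n,c,.003))
print("side mouth",atz("side",sk(112,95),.003),"slot end",atz("side",sk(190,133),.006))
print("top mouth",atz("top",tk(261,352),.002),"slot end",atz("top",tk(208,472),.006))
print("grip top",tri([("side",sk(268,88)),("top",tk(178,548))]), atz("side",sk(268,88),.0455),atz("top",tk(170,555),.0455))
```

```text
head top [0.5406 0.1842 0.1139]
plate [0.5405 0.1835 0.0951]
base corners top z14 [array([0.5643, 0.2619]), array([0.6175, 0.1591]), array([0.5129, 0.1048])]
side tipnear,rear near,rear far z=.0025/0 [ 0.613  -0.1393  0.0015] [ 0.5336 -0.1021  0.    ] [ 0.5132 -0.1405  0.003 ]
side mouth [ 0.599  -0.1597  0.003 ] slot end [ 0.5653 -0.1435  0.006 ]
top mouth [ 0.6035 -0.1585  0.002 ] slot end [ 0.5638 -0.1407  0.006 ]
grip top [ 0.5343 -0.1259  0.0473] [ 0.5347 -0.1281  0.0455] [ 0.5324 -0.1236  0.0455]
```

```bash
cat >> h.py <<'E'
def plan(target,heading_deg=None):
    "shift (mm) in tool axes and turn about tool axes for TCP target, tool x = -heading, pointing down"
    np.set_printoptions(precision=4,suppress=True)
    s,p,Rm=state()
    print("t",round(s["time_s"],2),"p",p,"F",np.array(s["wrist_force"]),"T",np.array(s["wrist_torque"]),"w",round(s["grip_width"],4))
    print("shift",Rm.T@(np.array(target)-p)*1000)
    if heading_deg is not None:
        a=np.radians(heading_deg);x=-np.array([np.cos(a),np.sin(a),0]);y=np.array([0,0,-1.]);
        print("turn",R.from_matrix(Rm.T@np.c_[x,y,np.cross(x,y)]).as_rotvec())
E
python3 -c "
from h import *
plan([.534,-.126,.15],-25.1)"
```

```text
t 0.1 p [ 0.2252 -0.5824  0.2412] F [-0.1896  0.299   0.4643] T [-0.0144 -0.0593  0.048 ] w 0.0856
shift [-452.5887   91.8476 -314.236 ]
turn [0.0019 0.8069 0.0006]
```

```bash
python3 -m handwheel '[0,-240,20,-165,0,0.4,0, 0,-240,20,-165,0,0.4,0, 0,-240,20,-165,0,0.4,0, 0,-240,20,-165,0,0.4,0, 0,-240,20,-165,0,0.4,0, 0,-240,20,-165,0,0.4,0, 0,-240,20,-165,0,0.4,0, 0,-453,92,-314,0.002,0.807,0, 0,-453,92,-314,0.002,0.807,0, 0,-453,92,-314,0.002,0.807,0, 0,-453,92,-314,0.002,0.807,0, 0,-453,92,-314,0.002,0.807,0, 0,-453,92,-314,0.002,0.807,0, 0,-453,92,-314,0.002,0.807,0, 0,-453,92,-314,0.002,0.807,0, 0,-453,92,-314,0.002,0.807,0, 0,-453,92,-314,0.002,0.807,0]' 80
python3 - <<'E'
from h import *
plan([.534,-.126,.024],-25.1); print(state()[0]["q"])
i=bot.capture("side");a=cv2.resize(i[100:220,260:420],(640,480),interpolation=cv2.INTER_CUBIC);cv2.imwrite("pics/s1.png",a)
E
```

```text
time_s: 1.52
position: [0.5344, -0.1268, 0.15]
eef_rot: [-0.44, -1.977, 1.981]
wrist_force: [0.7, -0.7, 0.3]
grip_width: 0.0853
t 1.52 p [ 0.5344 -0.1268  0.15  ] F [ 0.6697 -0.651   0.2535] T [ 0.0064  0.0364 -0.0201] w 0.0853
shift [  0.6759 126.0068  -0.8787]
turn [-0.0023  0.0003 -0.0001]
[-0.3674 -0.0522  1.876  -0.0024  1.3179  1.6417]
```

View pics/s1.png

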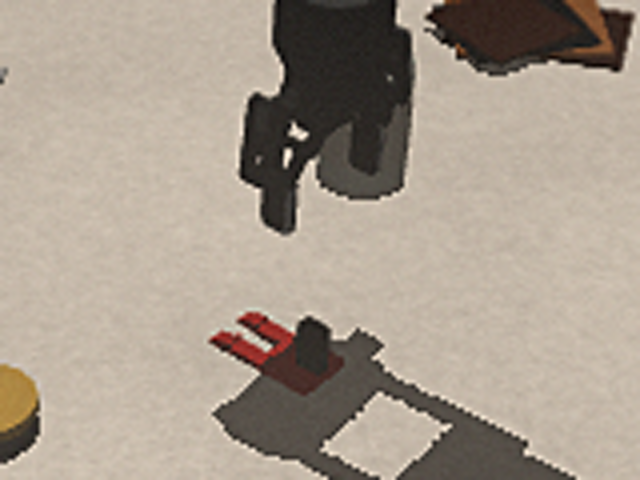

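The gripper hangs over the keeper. Its fingers are at crop (280,225) and (368,165), and the black grip at (313,345) lies between them. I'll descend and close.

```bash
python3 -m handwheel '[0,0.7,60,-0.9,-0.002,0,0, 0,0.7,60,-0.9,-0.002,0,0, 0,0.7,95,-0.9,-0.002,0,0, 0,0.7,115,-0.9,-0.002,0,0, 0,0.7,125,-0.9,-0.002,0,0, 0,0.7,125,-0.9,-0.002,0,0, 0.5,0.7,125,-0.9,-0.002,0,0, 1,0.7,125,-0.9,-0.002,0,0, 1,0.7,125,-0.9,-0.002,0,0, 1,0.7,125,-0.9,-0.002,0,0, 1,0.7,125,-0.9,-0.002,0,0, 1,0.7,125,-0.9,-0.002,0,0, 1,0.7,125,-0.9,-0.002,0,0, 1,0.7,125,-0.9,-0.002,0,0, 1,0.7,125,-0.9,-0.002,0,0]' 80
python3 -m handwheel '[1,0,-20,0,0,0,0, 1,0,-50,0,0,0,0, 1,0,-90,0,0,0,0, 1,0,-126,0,0,0,0, 1,0,-126,0,0,0,0, 1,0,-126,0,0,0,0]'
python3 - <<'E'
from h import *
plan([.45,.22,.15],-25.1)
s=bot.capture("side");t=bot.capture("top")
s,t=[cv2.undistort(i,*cal(n)[:2]) if 0 else i for n,i in(("side",s),("top",t))]
p=state()[1]
us=proj("side",p)[0].astype(int);ut=proj("top",p)[0].astype(int);print(us,ut)
c=lambda i,u:cv2.resize(i[u[1]-30:u[1]+30,u[0]-33:u[0]+33],(396,360),interpolation=cv2.INTER_CUBIC)
cv2.imwrite("pics/m2.png",np.hstack([c(s,us),c(t,ut)]))
E
```

```text
time_s: 2.82
position: [0.5351, -0.1261, 0.0262]
eef_rot: [-0.443, -1.98, 1.98]
wrist_force: [-0.3, -1.4, 5.9]
grip_width: 0.011
time_s: 3.32
position: [0.5358, -0.1264, 0.154]
eef_rot: [-0.447, -1.981, 1.982]
wrist_force: [0.1, -0.4, -1.3]
grip_width: 0.0107
t 3.32 p [ 0.5358 -0.1264  0.154 ] F [ 0.103  -0.4383 -1.2912] T [-0.0433 -0.0107 -0.037 ] w 0.0107
shift [ 224.653     2.8317 -277.2654]
turn [ 0.0006  0.     -0.0061]
[340 150] [382 200]
```

View pics/m2.png

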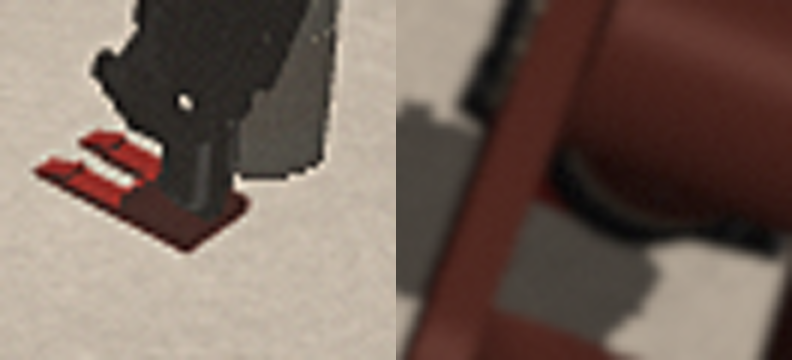

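```bash
cat > fit.py <<'E'
from h import *
from scipy.optimize import least_squares
M=np.array([[36,22,0],[-54,22,0],[-54,-22,1],[36,-22,1]])/1000.
def fit(uv,free):
    s,p,Rm=state(); h=-Rm[:,0];H=np.c_[h,np.cross([0,0,1],h),[0,0,1]]
    x0=np.zeros(6)
    def pts(x): # x: dx(along heading),dy,dz, roll,pitch,yaw
        return p+(H@R.from_rotvec(x[3:]).as_matrix()@(M+[.042,0,0]).T).T+H@x[:3]+[0,0,-.0262]
    def full(v): x=np.zeros(6);x[free]=v;return x
    f=lambda v:(proj("side",pts(full(v)))-uv).ravel()
    r=least_squares(f,np.zeros(len(free)),x_scale=[.001 if i<3 else .01 for i in free])
    print("free",free,"mm",full(r.x)[:3]*1000,"rad",full(r.x)[3:],"res px",r.fun.round(2))
if __name__=="__main__":
    np.set_printoptions(precision=4,suppress=True)
    uv=np.array([[35,172],[186,253],[250,207],[78,145]])/6+[307,120]
    fit(uv,[0]);fit(uv,[0,2]);fit(uv,[0,2,4]);fit(uv,[0,1,2,4])
E
python3 fit.py
```

```text
free [0] mm [3.7641 0.     0.    ] rad [0. 0. 0.] res px [-1.19  1.53 -0.87  1.14 -1.38  1.35  1.94 -0.95]
free [0, 2] mm [2.5367 0.     3.1977] rad [0. 0. 0.] res px [-0.83  0.75 -0.45  0.36 -0.95  0.57  2.31 -1.73]
free [0, 2, 4] mm [2.5525 0.     4.3659] rad [0.     0.0363 0.    ] res px [-0.83  1.25 -0.43 -0.13 -0.93  0.07  2.29 -1.24]
free [0, 1, 2, 4] mm [-9.4369 15.5869 18.4621] rad [0.     0.0437 0.    ] res px [-1.17  1.31 -0.29 -0.05 -0.61  0.01  2.14 -1.3 ]
```

The side view shows the keeper held level in the jaws, near tip at crop (35,172) and rear corner at (186,253). The arm hides it in the top view. I'll carry it to the jig.

```bash
python3 -c "
from h import *
plan([.4322,.2343,.140],-25.1)"
```

```text
t 3.42 p [ 0.5333 -0.1255  0.1497] F [-0.9095  0.7175 -0.6342] T [ 0.0295  0.0449 -0.0251] w 0.0107
shift [ 244.1787   10.1531 -282.9038]
turn [ 0.     -0.0001  0.0018]
```

```bash
python3 -m handwheel '[1,40,-10,-45,0,0,0, 1,80,-10,-92,0,0,0, 1,120,-10,-140,0,0,0, 1,160,-10,-186,0,0,0, 1,200,-5,-233,0,0,0, 1,225,0,-260,0,0,0, 1,243,10,-283,0,0,0, 1,243,10,-283,0,0,0, 1,243,10,-283,0,0,0, 1,243,10,-283,0,0,0, 1,243,10,-283,0,0,0, 1,243,10,-283,0,0,0, 1,243,10,-283,0,0,0, 1,243,10,-283,0,0,0, 1,243,10,-283,0,0,0]'
python3 - <<'E'
from h import *
s=bot.capture("side");t=bot.capture("top")
plan([.434,.2334,.14],-25.1)
c=lambda i,x,y,w,h:cv2.resize(i[y:y+h,x:x+w],(400,400),interpolation=cv2.INTER_CUBIC)
cv2.imwrite("pics/m3.png",np.hstack([c(s,280,210,80,80),c(t,215,165,80,80)]))
E
```

```text
time_s: 4.67
position: [0.4348, 0.2324, 0.1411]
eef_rot: [-0.444, -1.978, 1.978]
wrist_force: [-0.3, -0.6, -1.0]
grip_width: 0.0111
t 4.77 p [0.4348 0.2327 0.1413] F [ 0.2417 -0.0799 -1.0901] T [-0.0022 -0.0058 -0.0483] w 0.0108
shift [ 1.0573  1.3106 -0.3207]
turn [ 0.0004 -0.0019 -0.001 ]
```

View pics/m3.png

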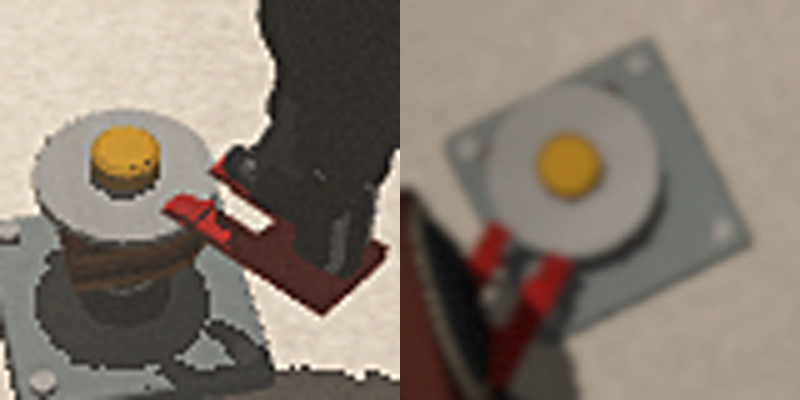

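Run:
```python
from h import *
np.set_printoptions(precision=4,suppress=True)
T=lambda X,Y:(215+(X-400+.5)/5-.5,165+(Y+.5)/5-.5); S=lambda X,Y:(280+(X+.5)/5-.5,210+(Y+.5)/5-.5)
s,p,Rm=state();h=-Rm[:,0];l=np.cross([0,0,1],h)
m=p+h*.078;print("expected mouth",m[:2],"h",h)
for q in[(526,243),(530,243)]: print("top mouth",atz("top",T(*q),.118)[:2])
hd=tri([("top",T(568,164)),("side",S(125,143))]);print("head top",hd)
tip=(atz("side",S(163,210),.116));e=p+h*.078+l*.022;print("side near tip",tip,"exp",e[:2])
for n,a in(("top head",atz("top",T(568,164),.113)),("plate top",atz("top",T(574,171),.0965))):
    d=a-atz("top",T(528,243),.118);d2=a-p;print(n,a[:2],"rel mouth: along",d@h*1000,"lat",d@l*1000,"| rel TCP along",d2@h*1000,"lat",d2@l*1000)
# head height: bottom of head front (125,197) lies on near side; predicted for various head-underside heights
A=hd.copy()
for zu in(.094,.098,.102):
    A[2]=zu
    ring=[A+np.array([.016*np.cos(t),.016*np.sin(t),0]) for t in np.linspace(0,6.28,60)]
    rp=[A+np.array([.042*np.cos(t),.042*np.sin(t),-.0035]) for t in np.linspace(0,6.28,60)]
    top=[r+[0,0,.013] for r in ring]
    f=lambda P:(proj("side",P)-[280,210])*5
    print(zu,"head low y",f(ring)[:,1].max(),"head high y",f(top)[:,1].min(),"plate y",f(rp)[:,1].min(),f(rp)[:,1].max(),"plate x",f(rp)[:,0].min(),f(rp)[:,0].max())
```

```text
expected mouth [0.5054 0.1994] h [ 0.9048 -0.4259  0.001 ]
top mouth [0.5018 0.2017]
top mouth [0.5019 0.1998]
head top [0.5401 0.1839 0.1161]
side near tip [0.5131 0.2183 0.116 ] exp [0.5148 0.2193]
top head [0.5399 0.1843] rel mouth: along 41.41367321451533 lat 1.2967246024933243 | rel TCP along 115.63039801730929 lat 0.9844492292727886
plate top [0.5387 0.1837] rel mouth: along 40.595679901469815 lat 0.3198748821969172 | rel TCP along 114.81240470426378 lat 0.007599508976378053
0.094 head low y 201.11984809248753 head high y 130.3179682711432 plate y 115.79499803202651 249.40434471969638 plate x 31.75839868654009 215.816585925117
0.098 head low y 195.00626575240318 head high y 124.11912875216615 plate y 109.7280481808599 243.31326361769953 plate x 31.60235918437195 216.10149727906133
0.102 head low y 188.86286838792387 head high y 117.8905433031656 plate y 103.63277845026332 237.19196033475043 plate x 31.4456094376402 216.387759786125
```

The top view shows both prong tips, (487–510,228) and (545–572,258), with the yellow head at (568,164). The side view puts the head's underside near z = 0.0985 and the plate top near 0.095. The lateral error is about 0.6 mm. I'll advance onto the plate and lower by feel.

```bash
python3 -m handwheel '[1,-7,0,-0.6,0,0,0, 1,-14,4,-0.6,0,0,0, 1,-14,10,-0.6,0,0,0, 1,-14,15,-0.6,0,0,0, 1,-14,17,-0.6,0,0,0, 1,-14,17,-0.6,0,0,0, 1,-14,17,-0.6,0,0,0, 1,-14,17,-0.6,0,0,0, 1,-14,17,-0.6,0,0,0, 1,-14,17,-0.6,0,0,0]'
python3 -c "
from h import *
a=np.array([.54,.184,0]);plan([.4499,.2262,.1205],-25.1);s,p,Rm=state();d=a-p;h=-Rm[:,0];print(d@h,d@np.cross([0,0,1],h),h)"
python3 -m handwheel '[1,0,1,0,0,0,0, 1,0,1,0,0,0,0, 1,0,1,0,0,0,0, 1,0,1,0,0,0,0]'
python3 -m handwheel '[1,0,1,0,0,0,0, 1,0,1,0,0,0,0, 1,0,1,0,0,0,0, 1,0,1,0,0,0,0]'
python3 -m handwheel '[1,0,1,0,0,0,0, 1,0,1,0,0,0,0, 1,0,1,0,0,0,0, 1,0,1,0,0,0,0]'
```

```text
time_s: 5.6
position: [0.4472, 0.2282, 0.1242]
eef_rot: [-0.441, -1.979, 1.979]
wrist_force: [-0.1, -0.6, -1.0]
grip_width: 0.0108
t 5.6 p [0.4472 0.2282 0.1242] F [-0.077  -0.571  -0.9874] T [ 0.0089  0.0555 -0.0323] w 0.0108
shift [-3.3328  3.6863  0.6472]
turn [ 0.0003  0.0001 -0.0007]
0.10274150691187416 -0.0006521171308305142 [ 0.9056 -0.4241  0.0007]
time_s: 5.93
position: [0.4474, 0.2282, 0.1235]
eef_rot: [-0.442, -1.98, 1.979]
wrist_force: [-0.8, 1.1, 1.4]
grip_width: 0.0111
time_s: 6.27
position: [0.4475, 0.2282, 0.1226]
eef_rot: [-0.442, -1.98, 1.979]
wrist_force: [-1.2, -0.1, 3.6]
grip_width: 0.0108
time_s: 6.6
position: [0.4476, 0.2282, 0.1214]
eef_rot: [-0.442, -1.98, 1.979]
wrist_force: [-1.1, 1.9, 4.0]
grip_width: 0.0109
```

```bash
python3 -m handwheel '[1,0,1,0,0,0,0, 1,0,2.2,0,0,0,0, 1,0,2.2,0,0,0,0, 1,0,2.2,0,0,0,0, 1,0,2.2,0,0,0,0]'
python3 - <<'E'
from h import *
s=bot.capture("side");t=bot.capture("top")
plan([.434,.2334,.14],-25.1)
c=lambda i,x,y,w,h:cv2.resize(i[y:y+h,x:x+w],(400,400),interpolation=cv2.INTER_CUBIC)
cv2.imwrite("pics/m4.png",np.hstack([c(s,285,225,50,50),c(t,230,170,50,50)]))
E
```

```text
time_s: 7.02
position: [0.4476, 0.2282, 0.1192]
eef_rot: [-0.442, -1.98, 1.979]
wrist_force: [-1.0, 2.8, 4.8]
grip_width: 0.0104
t 7.12 p [0.4475 0.2282 0.1192] F [-0.7134  1.2862  4.7596] T [ 0.1346 -0.1673  0.0475] w 0.0105
shift [ 14.4054 -20.8298   1.0061]
turn [ 0.0007 -0.0001 -0.0011]
```

View pics/m4.png

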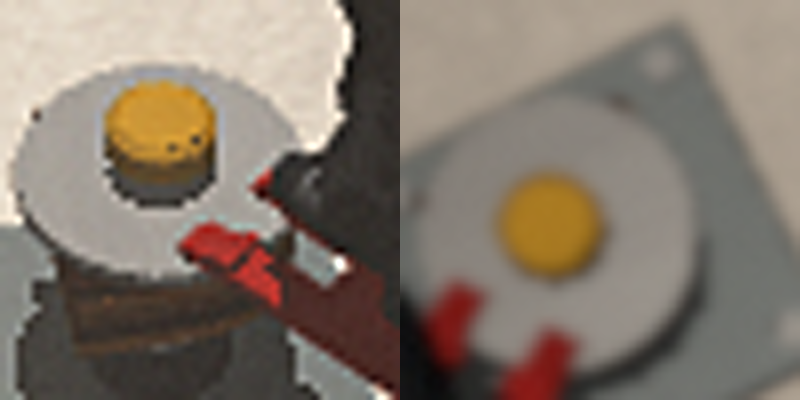

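Run:
```python
from h import *
T=lambda X,Y:(230+(X-400+.5)/8-.5,170+(Y+.5)/8-.5); S=lambda X,Y:(285+(X+.5)/8-.5,225+(Y+.5)/8-.5)
s,p,Rm=state();h=-Rm[:,0];l=np.cross([0,0,1],h)
m=p+h*.078
for q in[(514,311),(510,313)]:
  mm=atz("top",T(*q),.0955)
  for z in(.1115,.1145):
    a=atz("top",T(551,225),z); d=a-mm;e=a-p; print(a[:2],"along",d@h*1e3,"lat",d@l*1e3,"relTCP",e@h*1e3,e@l*1e3)
```

```text
[0.53940585 0.18392502] along 26.863420891091753 lat -1.0948194652823733 relTCP 102.00142028391974 -1.1033058129954119
[0.53901229 0.18348264] along 26.69815538470813 lat -1.662378010629594 relTCP 101.83615477753612 -1.670864358342629
[0.53940585 0.18392502] along 27.915903396605767 lat -1.8879374028283529 relTCP 102.00142028391974 -1.1033058129954119
[0.53901229 0.18348264] along 27.750637890222144 lat -2.4554959481755736 relTCP 101.83615477753612 -1.670864358342629
```

```bash
python3 -m handwheel '[1,-2,0,1,0,0,0, 1,-4,0,1,0,0,0, 1,-6,0,1,0,0,0, 1,-8,0,1,0,0,0, 1,-10,0,1,0,0,0, 1,-12,0,1,0,0,0, 1,-14,0,1,0,0,0, 1,-14,0,1,0,0,0, 1,-14,0,1,0,0,0]'
python3 -c "
from h import *
a=np.array([.54,.184,0]);plan([.4499,.2262,.1205],-25.1);s,p,Rm=state();d=a-p;h=-Rm[:,0];l=np.cross([0,0,1],h);F=np.array(s['wrist_force']);print(d@h*1e3,d@l*1e3,'F along,lat',F@h,F@l)"
```

```text
time_s: 7.87
position: [0.4594, 0.2209, 0.1188]
eef_rot: [-0.441, -1.978, 1.98]
wrist_force: [-1.5, 0.4, 5.1]
grip_width: 0.0108
t 7.87 p [0.4594 0.2209 0.1188] F [-1.548   0.4346  5.1134] T [-0.0496  0.0657 -0.0116] w 0.0108
shift [10.8559 -1.7242 -0.8088]
turn [-0.0008 -0.0004 -0.0005]
88.5820137512331 0.8514414352736936 F along,lat -1.5837153828779476 -0.2636270047152627
```

```bash
cat > st.py <<'E'
from h import *
np.set_printoptions(precision=2,suppress=True)
a=np.array([.54,.184,0]);s,p,Rm=state();d=a-p;h=-Rm[:,0];l=np.cross([0,0,1],h);F=np.array(s['wrist_force']);T=np.array(s['wrist_torque'])
print('t',s['time_s'],'to go',d@h*1e3-42,'lat',d@l*1e3,'z',p[2]*1e3,'F along,lat,up',F@h,F@l,F[2],'T',T@h,T@l,T[2])
E
python3 -m handwheel '[1,-2,0,0,0,0,0, 1,-4,0,0,0,0,0, 1,-6,0,0,0,0,0, 1,-8,0,0,0,0,0, 1,-8,0,0,0,0,0]' >/dev/null; python3 st.py
python3 -m handwheel '[1,-2,0,0,0,0,0, 1,-4,0,0,0,0,0, 1,-6,0,0,0,0,0, 1,-6,0,0,0,0,0]' >/dev/null; python3 st.py
```

```text
t 8.2833 to go 38.44912348490635 lat 0.5645267206347979 z 118.94334254670915 F along,lat,up -2.6697426564252713 0.3279224105392572 4.8163976661841 T -0.07697437571673961 0.15417632975185555 0.008561051692578928
t 8.6167 to go 32.1306359117618 lat 0.4437272756681407 z 119.05990513374427 F along,lat,up -1.6392193132490647 -0.4109582288923654 5.122519323589259 T -0.04725498000971756 0.08626940470489348 0.010082727065571602
```

```bash
for i in 1 2 3; do python3 -m handwheel '[1,-1.5,0,0,0,0,0, 1,-3,0,0,0,0,0, 1,-3,0,0,0,0,0]' >/dev/null; python3 st.py; done
```

```text
t 8.8667 to go 29.247042710225898 lat 0.42250576576066773 z 119.07003961541139 F along,lat,up -2.062507446469069 -0.3230015206367248 4.831106987469989 T -0.038584694452902635 0.15728141235167054 -0.051787309082352614
t 9.1167 to go 26.277806284976236 lat 0.4071733666100877 z 119.04010042283207 F along,lat,up -2.2035355614817975 -0.5007323211430117 5.293999041906819 T -0.055264390247163966 0.25327014690912325 -0.029761239159108253
t 9.3667 to go 23.251813894104643 lat 0.43456667740314536 z 119.0436339126172 F along,lat,up -1.2983500736546922 -1.353740500383145 4.871157945117231 T -0.0398000372204341 0.2394313241252366 -0.08529596138808634
```

```bash
for i in 1 2 3; do python3 -m handwheel '[1,-1.5,0,0,0,0,0, 1,-3,0,0,0,0,0, 1,-4,0,0,0,0,0, 1,-4,0,0,0,0,0]' >/dev/null; python3 st.py; done
```

```text
t 9.7 to go 19.26691087739136 lat 0.43476650698118446 z 119.0365124410279 F along,lat,up -1.7397400399194352 0.5459933439206467 4.243911511570251 T -0.08794379356262691 0.296579512397071 -0.012483866047546215
t 10.0333 to go 15.254870181401763 lat 0.4213112742798483 z 119.06945400207731 F along,lat,up -1.8618381932709096 -0.3424153011922381 4.357237811327301 T -0.030933199881487457 0.30351167238881055 -0.08584991660643397
t 10.3667 to go 11.24672138286433 lat 0.4277224779381249 z 119.06212191410809 F along,lat,up -1.8124367928742433 0.39894000845091665 4.332079855662008 T -0.015390448439299431 0.20205319048118148 -0.012661468977333593
```

```bash
for i in 1 2; do python3 -m handwheel '[1,-1.5,0,0,0,0,0, 1,-3,0,0,0,0,0, 1,-3,0,0,0,0,0]' >/dev/null; python3 st.py; done
```

```text
t 10.6167 to go 8.206931411587746 lat 0.4481268171565388 z 119.06842613195113 F along,lat,up -2.358538905576948 -0.33633432387175566 4.9843218299519485 T -0.019042325252299905 0.22449961736063628 -0.009037925939988338
t 10.8667 to go 5.225391505840207 lat 0.4143010678635125 z 119.06374963481574 F along,lat,up -2.043685661482799 -0.4340712038911572 4.925755365105463 T -0.048084568534166816 0.2724981702588293 0.03498031333235134
```

Sliding is smooth, with only light friction. I'll go on in 1 mm steps to feel for the slot's end.

```bash
python3 -m handwheel '[1,-1.5,0,0,0,0,0, 1,-2.5,0,0,0,0,0, 1,-2.5,0,0,0,0,0]' >/dev/null; python3 st.py; for i in 1 2; do python3 -m handwheel '[1,-0.7,0,0,0,0,0, 1,-0.7,0,0,0,0,0, 1,-0.7,0,0,0,0,0]' >/dev/null; python3 st.py; done
```

```text
t 11.1167 to go 2.7957039756352984 lat 0.4259938074808774 z 119.07310780557431 F along,lat,up -2.3948821690379454 0.19301715760152044 5.3590630746061265 T -0.06036287622096322 0.2199261903478403 -0.000821279058160334
t 11.3667 to go 2.2741934211169195 lat 0.41560344624946083 z 119.06546339860269 F along,lat,up -2.7938517440042316 -0.39361494159548904 4.54642108513859 T -0.03050696777083348 0.2628278073182718 -0.007626321792987109
t 11.6167 to go 1.641175557571806 lat 0.39952398051159216 z 119.02558729766066 F along,lat,up -2.523720672781605 -0.7260797977493565 4.250799569991216 T -0.017021980218574408 0.34611983079857256 0.002300409949354782
```

```bash
for i in 1 2 3; do python3 -m handwheel '[1,-0.6,0,0,0,0,0, 1,-0.6,0,0,0,0,0, 1,-0.6,0,0,0,0,0]' >/dev/null; python3 st.py; done
```

```text
t 11.8667 to go 1.0178442633143376 lat 0.41905320073900537 z 119.05080437284218 F along,lat,up -2.0905631960474325 0.2561876671555695 4.904629827712067 T -0.03605338619820653 0.24724230715547127 0.0019234534940845852
t 12.1167 to go 0.4401983647952292 lat 0.41549114653855096 z 119.01371151236403 F along,lat,up -2.0003431736183184 0.27301377636076496 4.98425519915854 T 0.018004590744252716 0.37372277207235277 -0.03113572341525778
t 12.3667 to go -0.20948426522411268 lat 0.41867616383675804 z 119.05399615791293 F along,lat,up -2.242503590995176 0.6114343895170999 4.458040610225163 T -0.04061330843249911 0.3394475359702396 0.048199255067728895
```

```bash
for i in 1 2 3; do python3 -m handwheel '[1,-0.6,0,0,0,0,0, 1,-0.6,0,0,0,0,0, 1,-0.6,0,0,0,0,0]' >/dev/null; python3 st.py; done
```

```text
t 12.6167 to go -0.8159886357608102 lat 0.43049516738128435 z 119.05058228993563 F along,lat,up -2.236820334628007 -0.22150183402813434 4.679541492595048 T -0.09941430001680242 0.32399157590792754 -0.03607083481658562
t 12.8667 to go -1.4499813511878088 lat 0.4103950454500275 z 119.07112115195238 F along,lat,up -1.874694684200835 0.4581941145627529 4.232651467215938 T -0.09796904533263727 0.2580917776186783 -0.024293459162285935
t 13.1167 to go -1.6328224207986324 lat 0.3966432606394176 z 119.02186105830346 F along,lat,up -4.157571976316168 0.4926607410253096 4.7965789450799585 T -0.08946750444670082 0.4683805151768872 -0.04195381448637509
```

Contact with the spindle: the push rose to 4.2 N and the keeper stopped advancing. I'll back off 0.6 mm and let the keeper rise so the head drops into the recess.

```bash
python3 -m handwheel '[1,0.7,0,0,0,0,0, 1,0.7,0,0,0,0,0, 1,0.7,-1,0,0,0,0, 1,0.7,-2,0,0,0,0, 1,0.7,-2,0,0,0,0, 1,0.7,-2,0,0,0,0]' >/dev/null; python3 st.py;for i in 1 2 3; do python3 -m handwheel '[1,0,-0.5,0,0,0,0, 1,0,-0.5,0,0,0,0, 1,0,-0.5,0,0,0,0]' >/dev/null; python3 st.py; done
```

```text
t 13.6167 to go -1.7532607056645446 lat 0.4015049492379234 z 121.29428949458779 F along,lat,up 0.5050476300987906 -0.20793287363825938 3.545343842170335 T -0.07062694327371878 -0.15734619629063948 -0.00992324872096265
t 13.8667 to go -1.6719152475884158 lat 0.4183135370003181 z 121.71930544458229 F along,lat,up 1.8019033971936713 -0.8113332668328541 3.6491187077161773 T -0.10691100337623459 -0.29828339232255197 0.01798457342733059
t 14.1167 to go -1.573064180803435 lat 0.4051020517711226 z 122.00801549704121 F along,lat,up 2.791179623539201 0.6961138569584567 2.6434594180656337 T 0.016989111480437035 -0.5376552257939816 -0.041263468761045856
t 14.3667 to go -1.3819893682472468 lat 0.48669125265924246 z 122.05700027035986 F along,lat,up 4.544287730293311 1.05907579939381 -1.9494559442360484 T 0.26476104619695684 -0.8083690325993108 0.04134656069299118
```

```bash
python3 -m handwheel '[1,-0.4,0.5,0,0,0,0, 1,-0.4,0.5,0,0,0,0, 1,-0.4,0.5,0,0,0,0]' >/dev/null; python3 st.py; python3 -m handwheel '[0.85,0,0,0,0,0,0, 0.7,0,0,0,0,0,0, 0.5,0,0,0,0,0,0, 0.5,0,0,0,0,0,0, 0.5,0,0,0,0,0,0, 0.5,0,0,0,0,0,0]'; python3 st.py
```

```text
t 14.6167 to go -1.268427598245637 lat 0.4963715895226823 z 122.01381711170565 F along,lat,up 1.7377832794702393 0.018125648953726082 1.9411194801165923 T 0.030199485560777135 -0.36521383024207277 -0.01881227199915965
time_s: 15.12
position: [0.503, 0.2008, 0.1219]
eef_rot: [-0.441, -1.979, 1.979]
wrist_force: [-0.7, -0.5, 0.1]
grip_width: 0.0423
t 15.1167 to go -1.3743034496863373 lat 0.47471176444052876 z 121.8905833547271 F along,lat,up -0.4287473622615874 -0.7675284439524896 0.11469783663171376 T -0.0054207050588922666 0.008641357052592644 0.049341320459813647
```

Released, and the wrist force is near zero. I'll lift straight up, pull back and look.

```bash
python3 -m handwheel '[0.5,0,-15,0,0,0,0, 0.5,0,-40,0,0,0,0, 0.5,0,-75,0,0,0,0, 0.5,40,-110,0,0,0,0, 0.5,80,-140,-20,0,0,0, 0.5,110,-150,-40,0,0,0, 0.5,110,-150,-40,0,0,0, 0.5,110,-150,-40,0,0,0, 0.5,110,-150,-40,0,0,0]'
python3 - <<'E'
from h import *
s=bot.capture("side");t=bot.capture("top")
c=lambda i,x,y,w,h:cv2.resize(i[y:y+h,x:x+w],(400,400),interpolation=cv2.INTER_CUBIC)
cv2.imwrite("pics/m5.png",np.vstack([np.hstack([c(s,278,222,55,55),c(t,225,168,55,55)])]))
E
```

```text
time_s: 15.87
position: [0.4203, 0.2842, 0.2725]
eef_rot: [-0.441, -1.981, 1.98]
wrist_force: [0.0, -0.5, -0.6]
grip_width: 0.0426
```

View pics/m5.png

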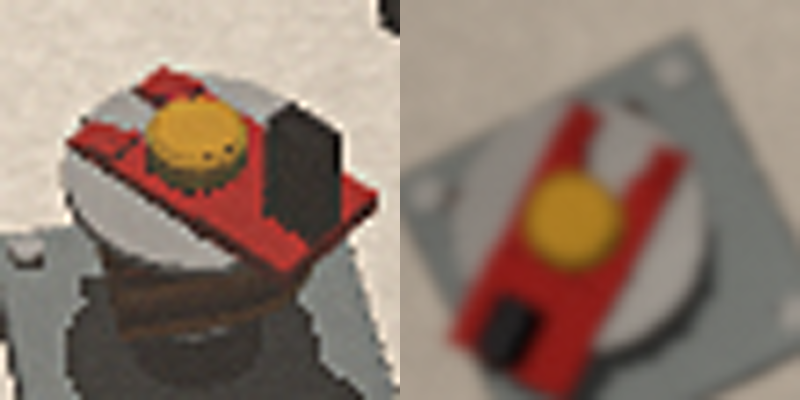

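The keeper lies level under the head, side view head at (197,135) and top view head at (572,220). It is centred across the slot and nothing else touches it. I'll hand in.

```bash
python3 -c "
from cell import bot
print(bot.sign_off())"
```

```text
the job is handed in; nothing more can be done
None
```

The keeper is locked on the jig. I picked it up by its grip, pressed the plate down about 4.7 mm with its prongs, and slid the slot in until it touched the spindle. Then I let it rise so the head sat in the recess, let go and moved the arm clear.

- **Forces:** the wrist read about 5 N vertically and at most about 4.5 N along the slide, far below the 25 N limit.
- **Seating:** on the way up, the keeper stopped against the head with the plate about 1.75 mm below rest, within the 0.6–2.8 mm allowed. That depth comes from the arm's height, as the plate itself isn't reported.
- **Position:** the spindle contact put the seat about 0.3 mm from the axis. By camera, the tool was about 1.3 mm further on than that, which fits the camera's 2 mm accuracy and the uncertain position of the keeper in the grip.
- **Final picture:** the keeper looked level under the head with nothing else touching it; I judged the level by eye. I didn't re-measure the spray bottle, tin, brush and last, but the arm's path kept clear of them.

I handed it in at about 16 s of the 61 s allowed.

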